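Cover the relay well, start the self-test and point out the attitude gauge

TASK

Get the test board ready and show the result: with the fingertips ease the open steel lid down until it is fully shut over the relay well, without slamming it, and only then press the cream button fully in and let it spring back out. Then point down at the middle of the black attitude gauge, fingertips about 3 cm above its glass without ever touching the gauge, keep pointing for at least two seconds and finish still pointing there. Leave the copper lug block, the brass dimmer knobs and the spare blue relay untouched.

Things in the scene. Friction and masses are not known exactly. Their poses are not given: they have to be found in the camera images.
- lid (a joint): Angle of the bright steel lid of the relay well: 0 fully shut (level), positive open; starts at 0.55 to 1.0 rad. Lid 130 mm from hinge to free edge, 110 mm wide, 4 mm thick, hinged on the far side from the robot: the free edge is nearer the robot and the outer face looks up and away from it. Stiff hinge: it stays where left; 2 to 3 N on the outer face near the free edge moves it.
- lid_hinge (a point): Point on the lid's hinge line, at the middle of its width, on the underside of the lid. The frame turns with the lid: x points along the lid from the free edge to the hinge, y along the hinge line, z out of the outer face. The lid shuts by turning about y; shut, z is straight up.
- lid_push (a point): Mid-width point on the lid's outer face, 105 mm from the hinge line and 25 mm from the free edge: a good place to push. Same axes as lid_hinge. The lid is plain but for a 30 mm wide turned-down tab at the free edge. The dark steel well under it is an open-topped box 130 x 110 x 45 mm fixed to the board.
- button (a joint): Travel of the cream push button in m: 0 is out, 0.006 is fully in; a spring returns it. Fully in takes about 5 N.
- button_top (a point): Centre of the cream button's round top, 32 mm across, standing about 10 mm out of a round black housing 48 mm across. It is pressed straight down.
- gauge_glass (a point): Centre of the round glass of the attitude gauge (blue and brown face with a white horizon line, 74 mm across), lying level, facing up, on a matte black case 84 x 84 mm and 50 mm high fixed to the board. z points straight up.
- gauge: The same gauge; origin at the centre of the underside of its case, z up.
- lug: Copper lug block with two brass studs, 55 x 32 x 20 mm (28 mm high with the studs), loose on the board, not to be touched; origin at the centre of its underside.
- dimmers: Grey strip 150 x 50 x 6 mm, long along its x, with a row of three brass dimmer knobs 28 mm across rising to 28 mm above the board; fixed to the board, not to be touched; origin at the centre of its underside.
- relay: Spare plug-in relay, a blue block on a black foot, 30 x 30 x 38 mm, loose at the far edge of the board, not to be touched; origin at the centre of its underside.
- panel: Laminated birch board lying on the work surface, 330 x 880 mm and 18 mm thick (its top is the surface everything stands on); origin at the centre of its underside. The well, gauge, button, lug block and dimmer strip stand side by side in a row along y, some 170 mm apart, in any order.

How it is judged:
On the way, in this order (a step that is already met when the one before it is completed fails the run):
1. the lid is pushed fully shut (value of joint lid below 0.05 rad), for 0.2 s.
2. the cream button is pressed fully in (value of joint button above 0.0048 m), for 0.05 s.
3. the button is let out again (value of joint button below 0.0012 m), for 0.1 s.
4. the fingertips point at the middle of the gauge from just above for two seconds (horizontal distance between the grasp point and gauge_glass below 0.025 m and z of the grasp point in the frame of gauge_glass between 0.021 and 0.085 m), for 1.9 s.
At the end, for the whole second after the job is handed in: Lid shut (within 0.05 rad), button out (within 1.2 mm), lug block and relay within 8 mm of where they started, and the fingertips still pointing at the gauge: within 25 mm sideways of the centre of the glass and some 2 to 65 mm above it (all of step 4 and value of joint lid below 0.05 rad and value of joint button below 0.0012 m and distance of each of lug, relay from where it was at the start of the episode below 0.008 m); the robot touches nothing.
It fails at once if the gauge is touched (contact force between gauge and anything else above 0.5 N).
It fails at once if the button is pressed before the lid is shut (value of joint button above 0.003 m and value of joint lid above 0.08 rad).
It fails at once if the lid is slammed (faster than 3 rad/s) or lifted further open (past 1.2 rad) (velocity of joint lid below -3 rad/s or value of joint lid above 1.2 rad).
It fails at once if the lug block, the dimmer knobs or the relay are touched (contact force between any of lug, relay, dimmers and the fingers above 1 N or contact force between any of lug, relay, dimmers and the arm above 1 N).
It fails at once if the lug block or the relay is lifted, carried or pushed more than 8 mm (not (distance of lug from where it was at the start of the episode below 0.008 m) or not (distance of relay from where it was at the start of the episode below 0.008 m)).
It also fails if it takes over 69 s, if anything falls off the work surface, if the arm or the gripper's body presses on something with over 40 N, if the wrist force passes 120 N, or if a joint passes its speed limit or range.

ROBOT

A 6-joint arm with a two-finger parallel gripper is mounted at the origin on the work surface. World frame = base frame: x ahead of the robot, y to its left, z up, the work surface at z = 0. Lengths are in m, angles in rad, forces in N, time in s.
With the tool pointing down it reaches from about 0.35 to 0.85 m from the base axis. Payload 8.1 kg.
Tool frame: the origin (TCP) lies midway between the tips of the shut fingers; the grasp point (between the pads) lies 19 mm behind it (robot.tcp_to_grasp is the distance from the TCP to the grasp point, in m); z points along the fingers, y is the direction in which the jaws open and shut (so a half turn about z gives the same grasp; the last joint's range is limited). The gripper opens to 93 mm and grips with 3 to 60 N. Pads are 15 mm wide; open, the fingers measure 128 mm over their backs; the gripper's body (75 mm by 188 mm) begins 65 mm behind the grasp point.
Start: joints at [-1.386, 0.13, 1.488, -0, 1.523, -0.085], TCP at [0.16, -0.578, 0.219] pointing down, gripper open.
Joint ranges: [-2.96, 2.96], [-0.89, 2.26], [0.02, 2.5], [-1.34, 4.48], [0, 2.73], [-2.66, 2.66]. Speed limits (rad/s): [2.39, 2.39, 2.79, 3.14, 3.14, 3.14].

INTERFACE

Orientations are given as a rotation vector (axis times angle).
In Python, from plant import robot gives the robot as it stands.
- The arm moves only by the tool send_rows, never from a script. Its argument "series" is a list of rows, each an object of numbers: "wx", "wy", "wz": the turn, a rotation vector about the world's x, y, z in rad; "dx", "dy", "dz": the shift along the world's x, y, z in cm; "fingers": the closure in counts, from 0 (fully open) to 255 (shut). In form: [{"wx": .., "wy": .., "wz": .., "dx": .., "dy": .., "dz": .., "fingers": ..}, ...]. A call has 1 to 20 rows; each row shifts and turns the pose as measured when the row begins; what a row does not reach is not made up. A row lasts 1/12 s, in which the tool goes at most 41.7 mm and 7.16 degrees, less where a joint would pass 70% of its speed; a pose out of reach is approached as far as the arm can. A call is refused whole if a number of a shift passes 4.17 or a number of a turn 0.125, either way. A call with a gripper value outside its range is refused whole. The fingers move at their own pace and stop on an object; "newtons" is the grip in N (left out, the last holds). Time passes only in rows, so rows that do not move let the fingers close. It gives the time, the measured TCP pose, the force and the opening at its end, in the units of the state.
- robot.read_state(): the state, without advancing time (a new reading comes with each control period).
- robot.read_camera(name): name is "scene" or "top" or "wrist"; returns the picture (480x640x3 uint8, red, green, blue); there is no depth.
- robot.camera_info(name): a dict with "intrinsics" (3x3 intrinsics, pixels), "extrinsics" (4x4, takes a point from world to camera coordinates); the wrist camera has in their place "tool_from_camera" (4x4, takes a point from camera to tool coordinates, whose origin is the TCP and whose axes are the flange's). Camera axes: x right, y up, looking along -z (the intrinsics and any distortion apply to the point x, -y, -z); pixel columns grow to the right and rows downward; lengths in m; the calibration is good to about 2 mm. The wrist camera is an equidistant fisheye: a pixel r from the principal point sees the ray r / f radians off the axis. A picture is of the moment at which its call begins: read the wrist's pose just before it. camera_info takes no time and is no camera call.
- robot.close_job(): hands the job in, once; it reports no verdict.
The state is a dict: "t": time; "q": joint angles; "dq": joint speeds; "joint_torque": joint torques, N m; "tool_pos": TCP position; "orientation": TCP orientation; "force": force on the tool from outside, world axes, zero at the start; "wrist_torque": the same for the moment, N m; "opening": finger opening in m.
Only numpy, scipy, OpenCV 4.12 (cv2) and the standard library are available. Lean on these libraries where they do the work, as an engineer would, in place of code of your own. Each camera call takes 0.05 s, during which the arm holds its last target.

## Working session

There is one attempt and no reset: what is moved stays moved. The work goes in short steps, Python scripts to look and compute and a tool call to move; the robot and the scene stay as the last step left them, time stands still between calls to the robot, and variables do not carry over. Pictures are saved under pics/ and viewed, and the job is handed in when it is done.

Besides the shell and the picture viewer there is one more tool, called after "Request:" by a JSON object that holds its "api" and its "payload". send_rows: Moves the arm, as the interface text tells. Its arguments: {"type":"object","properties":{"series":{"type":"array","items":{"type":"object","properties":{"wx":{"type":"number"},"wy":{"type":"number"},"wz":{"type":"number"},"dx":{"type":"number"},"dy":{"type":"number"},"dz":{"type":"number"},"fingers":{"type":"number"}}}},"newtons":{"type":"number"}},"required":["series"]}

```bash
mkdir -p pics; ls
python3 - <<'E'
from plant import robot
import cv2,numpy as np
print(robot.read_state()); print(robot.tcp_to_grasp)
for n in ["scene","top","wrist"]:
    im=robot.read_camera(n); cv2.imwrite(f"pics/{n}0.png",im[:,:,::-1]); print(n,robot.camera_info(n))
E
```

```text
pics
{'t': 0.0, 'q': array([-1.38638186e+00,  1.31132850e-01,  1.48926541e+00,  1.15810198e-05,
        1.52299975e+00, -8.53985674e-02]), 'dq': array([-8.85211230e-05, -3.08551071e-04, -6.67416379e-04, -8.33245739e-04,
        2.05158960e-03,  5.34144167e-04]), 'joint_torque': array([ 1.70545940e-03, -5.59827840e+01, -4.91761672e+01,  7.72053329e-02,
        3.49314837e-02, -1.42432259e-04]), 'tool_pos': array([ 0.15985375, -0.5777298 ,  0.21761198]), 'orientation': array([-3.11126065e+00, -4.22293453e-01,  1.22121201e-04]), 'force': array([-0.47398308,  1.05052638,  0.53311116]), 'wrist_torque': array([-0.00697039,  0.06033254, -0.02674777]), 'opening': 0.09305068574224352}
0.0188
scene {'intrinsics': array([[445.91501112,   0.        , 318.61300046],
       [  0.        , 445.91501112, 238.76999435],
       [  0.        ,   0.        ,   1.        ]]), 'extrinsics': array([[-0.37927049,  0.92521906, -0.0111171 ,  0.20408834],
       [-0.59161846, -0.23324628,  0.77174074,  0.28128377],
       [ 0.71143622,  0.29927556,  0.63584011, -1.31307733],
       [ 0.        ,  0.        ,  
[... 395 characters left out ...]
5.96736745e-02,  1.02541441e-03,  9.98217412e-01,
        -1.15097398e+00],
       [ 0.00000000e+00,  0.00000000e+00,  0.00000000e+00,
         1.00000000e+00]])}
wrist {'intrinsics': array([[371.64829954,   0.        , 319.71485138],
       [  0.        , 371.64829954, 244.05545541],
       [  0.        ,   0.        ,   1.        ]]), 'tool_from_camera': array([[-5.11059329e-05,  9.58981932e-01,  2.83467197e-01,
         7.99991974e-02],
       [ 9.99999853e-01, -1.03816875e-04,  5.31505708e-04,
        -2.23694228e-05],
       [ 5.39133049e-04,  2.83467183e-01, -9.58981786e-01,
        -1.65308891e-01],
       [ 0.00000000e+00,  0.00000000e+00,  0.00000000e+00,
         1.00000000e+00]])}
```

View pics/scene0.png

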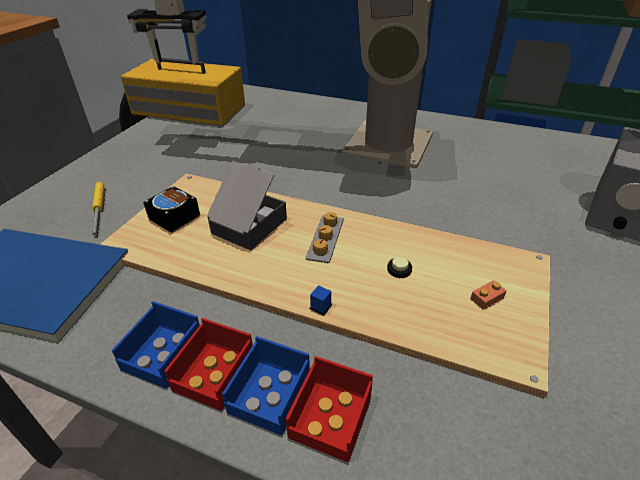

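View pics/top0.png

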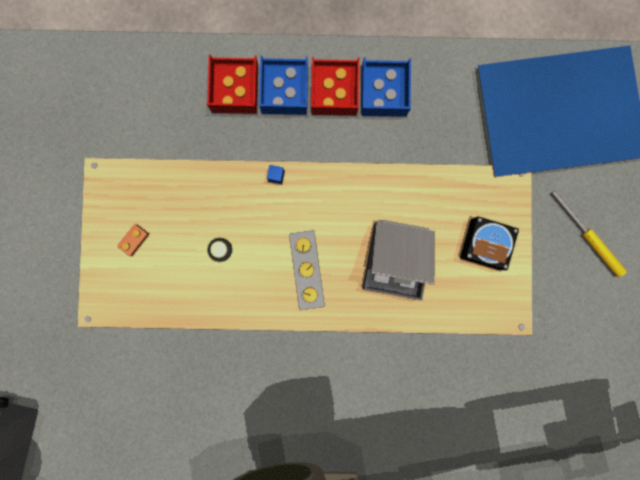

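View pics/wrist0.png

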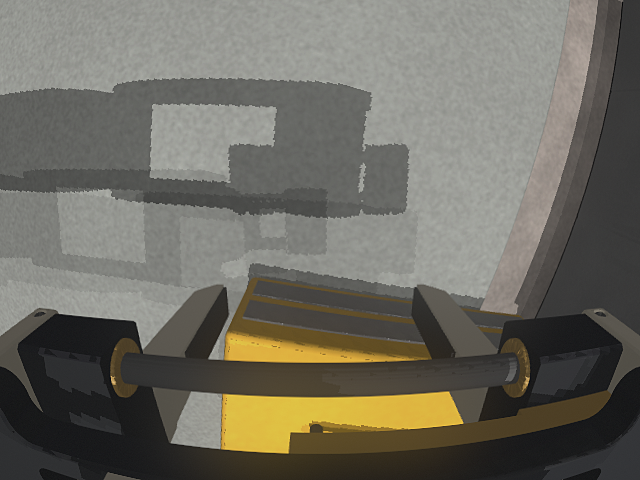

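The scene and top views show the row. In the top view, gauge ~(490,243), well and lid ~(400,258), dimmers ~(307,270), button ~(220,250), lug ~(133,240), relay ~(276,174). Image left is +y. I'll measure on enlarged crops.

```bash
cat > h.py <<'E'
import cv2,numpy as np
from plant import robot
def ray(n,uv):
    c=robot.camera_info(n);K=c["intrinsics"];E=c["extrinsics"]
    d=np.array([(uv[0]-K[0,2])/K[0,0],-(uv[1]-K[1,2])/K[1,1],-1.]);R=E[:3,:3]
    return -R.T@E[:3,3],R.T@d
def plane(n,uv,z):
    o,d=ray(n,uv);return o+d*(z-o[2])/d[2]
def proj(n,p):
    c=robot.camera_info(n);K=c["intrinsics"];E=c["extrinsics"]
    q=E[:3,:3]@np.array(p)+E[:3,3];return np.array([K[0,2]+K[0,0]*q[0]/-q[2],K[1,2]-K[1,1]*q[1]/-q[2]])
def tri(uv1,uv2,n1="top",n2="scene"):
    o1,d1=ray(n1,uv1);o2,d2=ray(n2,uv2)
    s=np.linalg.lstsq(np.c_[d1,-d2],o2-o1,rcond=None)[0]
    a=o1+s[0]*d1;b=o2+s[1]*d2;return (a+b)/2,np.linalg.norm(a-b)
E
python3 - <<'E'
import cv2,numpy as np
from h import *
t=cv2.imread("pics/top0.png");s=cv2.imread("pics/scene0.png")
cv2.imwrite("pics/topc.png",cv2.resize(t[210:310,355:525],None,fx=4.7,fy=4.7,interpolation=cv2.INTER_CUBIC))
cv2.imwrite("pics/scec.png",cv2.resize(s[155:255,140:300],None,fx=5,fy=5,interpolation=cv2.INTER_CUBIC))
# button: cream blob
for n,im,(x0,y0,x1,y1) in [("top",t,(200,230,240,270)),("scene",s,(380,250,420,285))]:
    c=im[y0:y1,x0:x1].astype(int); hsv=cv2.cvtColor(c.astype(np.uint8),cv2.COLOR_BGR2HSV)
    m=((hsv[...,2]>150)&(hsv[...,1]<75)).astype(np.uint8)
    k,l,st,ce=cv2.connectedComponentsWithStats(m)
    for i in range(1,k):
        if st[i,4]>30: print("btn",n,st[i],ce[i]+[x0,y0], plane(n,ce[i]+[x0,y0],.05))
    d=(c.max(2)<70).astype(np.uint8);k,l,st,ce=cv2.connectedComponentsWithStats(d)
    for i in range(1,k):
        if st[i,4]>30: print("housing",n,st[i],ce[i]+[x0,y0])
# gauge blue+brown
for n,im,(x0,y0,x1,y1) in [("top",t,(455,210,525,275)),("scene",s,(140,170,205,235))]:
    c=im[y0:y1,x0:x1]; 
    m=(c.max(2)>75).astype(np.uint8)
    k,l,st,ce=cv2.connectedComponentsWithStats(m)
    for i in range(1,k):
        if st[i,4]>50: print("gauge",n,st[i],ce[i]+[x0,y0])
E
```

```text
btn top [ 11  12  16  15 194] [218.29381443 248.94329897] [0.53347834 0.16430951 0.05      ]
housing top [  8   9  23  22 131] [221.50381679 249.96183206]
btn scene [ 13   7  15  10 118] [399.88983051 261.53389831] [0.54635699 0.1698119  0.05      ]
housing scene [  7   9  25  19 218] [399.08256881 270.5733945 ]
gauge top [   0    0   70   65 3783] [491.26566217 241.5643669 ]
gauge scene [   0    0   65   65 3093] [171.69705787 197.89395409]
```

View pics/topc.png

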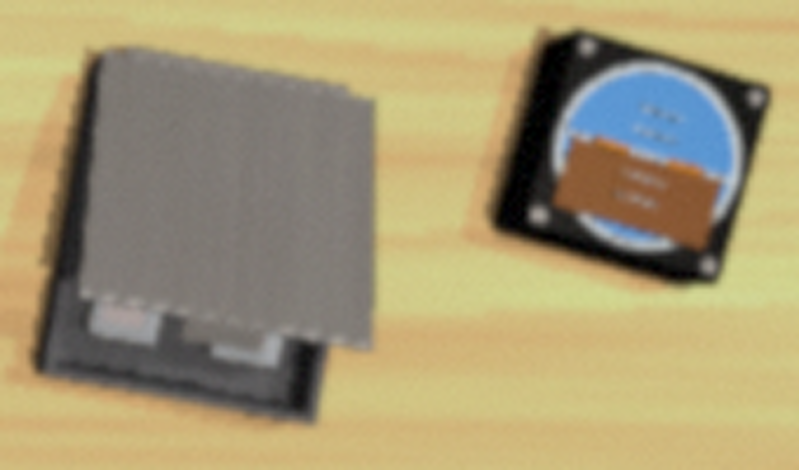

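View pics/scec.png

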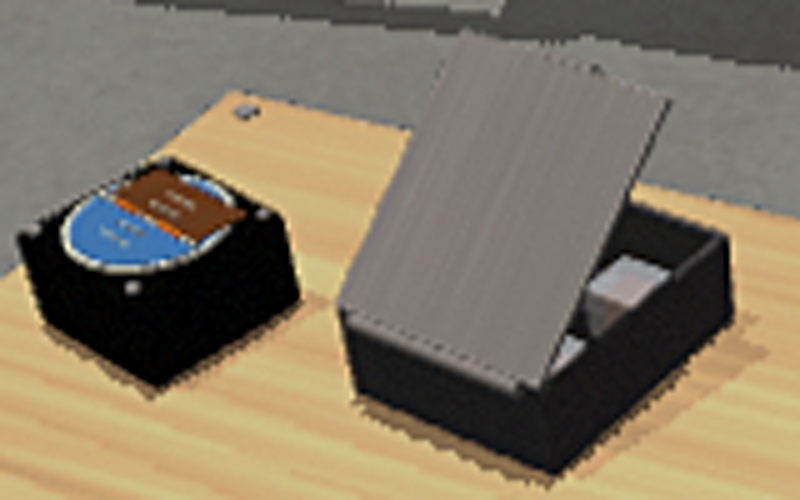

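Run:
```python
from h import *
T=lambda a:np.array(a)/4.7+[355,210]-.4
S=lambda a:np.array(a)/5+[140,155]-.4
for nm,a,b in [("free-y",(372,348),(460,32)),("free+y",(82,295),(668,100)),("hinge-y",(375,97),(342,308)),("hinge+y",(105,50),(530,388))]:
    print(nm,tri(T(a),S(b)))
print("wellrim near +y",tri(T((42,372)),S((728,238))), "z=.063 top", plane("top",T((42,372)),.063),plane("top",T((315,420)),.063))
print("btn",tri((218.3,248.9),(399.9,261.5)))
g=T((648,155));print("gauge",g,plane("top",g,.068),tri(g,S((155,220))))
for a in [(587,47),(756,97),(708,265),(538,214)]: print(plane("top",T(a),.068))
for a in [(168,163),(262,213),(133,287),(35,230)]: print(plane("scene",S(a),.068))
for nm,uv in [("relay",(276,174)),("lug",(133,240)),("dim1",(303,245)),("dim2",(306,269)),("dim3",(309,294))]: print(nm,plane("top",uv,.045))
```

```text
free-y (array([ 0.47548385, -0.22452026,  0.1466276 ]), np.float64(0.0009307218954274836))
free+y (array([ 0.4928948 , -0.11724901,  0.14660135]), np.float64(0.0017276017468514195))
hinge-y (array([ 0.57347095, -0.23927937,  0.06450796]), np.float64(0.006633874816611582))
hinge+y (array([ 0.59209517, -0.13431582,  0.06580985]), np.float64(0.0005505551159372816))
wellrim near +y (array([ 0.46297294, -0.11020029,  0.06106761]), np.float64(0.0017355933023584507)) z=.063 top [ 0.46337138 -0.11082375  0.063     ] [ 0.44630434 -0.21942863  0.063     ]
btn (array([0.53385376, 0.16697587, 0.03846939]), np.float64(0.0017444920752888546))
gauge [492.47234043 242.5787234 ] [ 0.55374147 -0.35016125  0.068     ] (array([ 0.55235893, -0.34786018,  0.06862041]), np.float64(0.004814730911248816))
[ 0.59641078 -0.32584995  0.068     ]
[ 0.57764192 -0.39316512  0.068     ]
[ 0.51046408 -0.37396543  0.068     ]
[ 0.52949237 -0.30647706  0.068     ]
[ 0.51077201 -0.3687756   0.068     ]
[ 0.52924222 -0.30497727  0.068     ]
[ 0.59609452 -0.32363694  0.068     ]
[ 0.57679865 -0.3903792   0.068     ]
relay [0.67957551 0.05839013 0.045     ]
lug [0.54784124 0.32795378 0.045     ]
dim1 [0.54411854 0.00402503 0.045     ]
dim2 [ 0.49855012 -0.00253861  0.045     ]
dim3 [ 0.45130913 -0.00910565  0.045     ]
```

Two-view measurement (m):

| Item | Position |
|---|---|
| Lid angle | about 0.68 rad |
| Lid hinge middle | (0.583, -0.187, 0.066) |
| Lid free-edge middle | (0.484, -0.171, 0.147) |
| Gauge centre | (0.5535, -0.3485, 0.068) |
| Button | (0.534, 0.167, ~0.04) |

Next I'll move above the lid push point with the fingers shut.

Request:
{"api": "send_rows", "payload": {"series": [{"dz": 1.5,"fingers": 255},{"dz": 1,"dx": 1,"dy": 1,"fingers": 255},{"dx": 2.2,"dy": 2.6,"fingers": 255},{"dx": 2.2,"dy": 2.6,"fingers": 255},{"dx": 2.2,"dy": 2.6,"fingers": 255},{"dx": 2.2,"dy": 2.6,"fingers": 255},{"dx": 2.2,"dy": 2.6,"fingers": 255},{"dx": 2.2,"dy": 2.6,"fingers": 255},{"dx": 2.2,"dy": 2.6,"fingers": 255},{"dx": 2.2,"dy": 2.6,"fingers": 255},{"dx": 2.2,"dy": 2.6,"fingers": 255},{"dx": 2.2,"dy": 2.6,"fingers": 255},{"dx": 2.2,"dy": 2.6,"fingers": 255},{"dx": 2.2,"dy": 2.6,"fingers": 255},{"dx": 2.2,"dy": 2.6,"fingers": 255},{"dx": 2.2,"dy": 2.6,"fingers": 255},{"dx": 2.2,"dy": 2.6,"fingers": 255},{"fingers": 255},{"fingers": 255}], "newtons": 20}}

```text
schema error: expected keys wx, wy, wz, dx, dy, dz, fingers
```

Request:
{"api": "send_rows", "payload": {"series": [{"wx": 0,"wy": 0,"wz": 0,"dx": 0,"dy": 0,"dz": 1.5,"fingers": 255},{"wx": 0,"wy": 0,"wz": 0,"dx": 1,"dy": 1,"dz": 1,"fingers": 255},{"wx": 0,"wy": 0,"wz": 0,"dx": 2.2,"dy": 2.6,"dz": 0,"fingers": 255},{"wx": 0,"wy": 0,"wz": 0,"dx": 2.2,"dy": 2.6,"dz": 0,"fingers": 255},{"wx": 0,"wy": 0,"wz": 0,"dx": 2.2,"dy": 2.6,"dz": 0,"fingers": 255},{"wx": 0,"wy": 0,"wz": 0,"dx": 2.2,"dy": 2.6,"dz": 0,"fingers": 255},{"wx": 0,"wy": 0,"wz": 0,"dx": 2.2,"dy": 2.6,"dz": 0,"fingers": 255},{"wx": 0,"wy": 0,"wz": 0,"dx": 2.2,"dy": 2.6,"dz": 0,"fingers": 255},{"wx": 0,"wy": 0,"wz": 0,"dx": 2.2,"dy": 2.6,"dz": 0,"fingers": 255},{"wx": 0,"wy": 0,"wz": 0,"dx": 2.2,"dy": 2.6,"dz": 0,"fingers": 255},{"wx": 0,"wy": 0,"wz": 0,"dx": 2.2,"dy": 2.6,"dz": 0,"fingers": 255},{"wx": 0,"wy": 0,"wz": 0,"dx": 2.2,"dy": 2.6,"dz": 0,"fingers": 255},{"wx": 0,"wy": 0,"wz": 0,"dx": 2.2,"dy": 2.6,"dz": 0,"fingers": 255},{"wx": 0,"wy": 0,"wz": 0,"dx": 2.2,"dy": 2.6,"dz": 0,"fingers": 255},{"wx": 0,"wy": 0,"wz": 0,"dx": 2.2,"dy": 2.6,"dz": 0,"fingers": 255},{"wx": 0,"wy": 0,"wz": 0,"dx": 2.2,"dy": 2.6,"dz": 0,"fingers": 255},{"wx": 0,"wy": 0,"wz": 0,"dx": 2.2,"dy": 2.6,"dz": 0,"fingers": 255},{"wx": 0,"wy": 0,"wz": 0,"dx": 0,"dy": 0,"dz": 0,"fingers": 255}], "newtons": 20}}

```text
t: 1.65
tool_pos: [0.5132, -0.1418, 0.2447]
orientation: [-3.109, -0.417, -0.011]
force: [1.3, -0.4, -0.2]
opening: 0.0005
```

Request:
{"api": "send_rows", "payload": {"series": [{"wx": 0,"wy": 0,"wz": 0,"dx": -0.4,"dy": -1.6,"dz": -1.5,"fingers": 255},{"wx": 0,"wy": 0,"wz": 0,"dx": -0.4,"dy": -1.6,"dz": -2,"fingers": 255},{"wx": 0,"wy": 0,"wz": 0,"dx": 0,"dy": 0,"dz": -2,"fingers": 255},{"wx": 0,"wy": 0,"wz": 0,"dx": 0,"dy": 0,"dz": -2,"fingers": 255},{"wx": 0,"wy": 0,"wz": 0,"dx": 0,"dy": 0,"dz": -1,"fingers": 255},{"wx": 0,"wy": 0,"wz": 0,"dx": 0,"dy": 0,"dz": 0,"fingers": 255},{"wx": 0,"wy": 0,"wz": 0,"dx": 0,"dy": 0,"dz": 0,"fingers": 255}]}}

```text
t: 2.23
tool_pos: [0.5065, -0.1659, 0.1594]
orientation: [-3.107, -0.433, -0.017]
force: [0.7, 0.3, 0.9]
opening: 0.0005
```

Run:
```python
from h import *
s=robot.read_state();print(s["t"],s["tool_pos"],s["force"])
a=robot.read_camera("top")[200:310,330:530,::-1];b=robot.read_camera("scene")[120:260,140:340,::-1]
cv2.imwrite("pics/c1.png",np.vstack([cv2.resize(a,(540,297)),cv2.resize(b,(540,378))])[:,:][:600] if 0 else np.hstack([cv2.resize(a,(400,220)),cv2.resize(b,(400,280))[:220]]))
cv2.imwrite("pics/c1s.png",cv2.resize(b,(800,560)))
```

```text
2.2333 [ 0.50653517 -0.16594252  0.15940354] [0.67893427 0.2500536  0.94200593]
```

View pics/c1s.png

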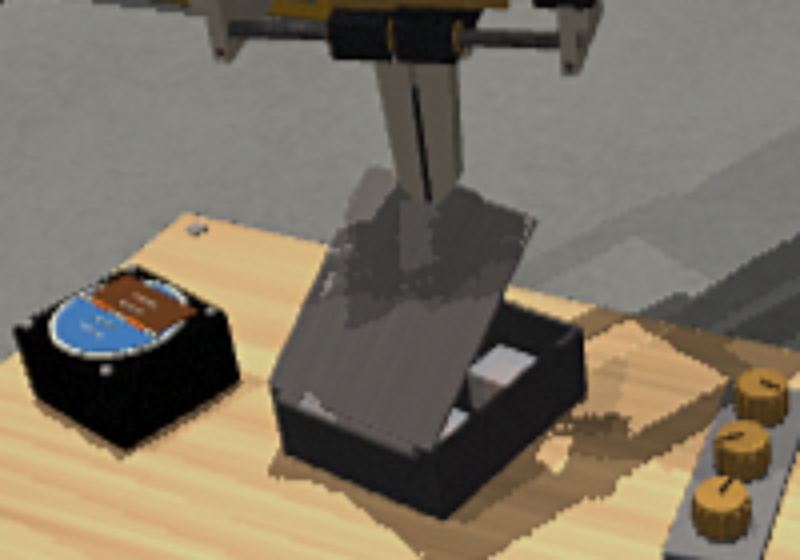

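The fingers (tip at crop pixel (425,200)) hang just above the lid's upper part, near mid-width. I'll ease it down slowly.

Request:
{"api": "send_rows", "payload": {"series": [{"wx": 0,"wy": 0,"wz": 0,"dx": 0,"dy": -0.2,"dz": -0.6,"fingers": 255},{"wx": 0,"wy": 0,"wz": 0,"dx": 0,"dy": -0.2,"dz": -0.6,"fingers": 255},{"wx": 0,"wy": 0,"wz": 0,"dx": 0,"dy": 0,"dz": -0.6,"fingers": 255},{"wx": 0,"wy": 0,"wz": 0,"dx": 0,"dy": 0,"dz": -0.5,"fingers": 255},{"wx": 0,"wy": 0,"wz": 0,"dx": -0.1,"dy": 0,"dz": -0.5,"fingers": 255},{"wx": 0,"wy": 0,"wz": 0,"dx": -0.1,"dy": 0,"dz": -0.5,"fingers": 255},{"wx": 0,"wy": 0,"wz": 0,"dx": -0.1,"dy": 0,"dz": -0.5,"fingers": 255},{"wx": 0,"wy": 0,"wz": 0,"dx": -0.1,"dy": 0,"dz": -0.5,"fingers": 255}]}}

```text
t: 3.0
tool_pos: [0.5067, -0.1723, 0.1196]
orientation: [3.11, 0.434, 0.033]
force: [0.4, -0.1, 2.3]
opening: 0.0008
```

Request:
{"api": "send_rows", "payload": {"series": [{"wx": 0,"wy": 0,"wz": 0,"dx": -0.25,"dy": 0,"dz": -0.5,"fingers": 255},{"wx": 0,"wy": 0,"wz": 0,"dx": -0.25,"dy": 0,"dz": -0.5,"fingers": 255},{"wx": 0,"wy": 0,"wz": 0,"dx": -0.25,"dy": 0,"dz": -0.5,"fingers": 255},{"wx": 0,"wy": 0,"wz": 0,"dx": -0.25,"dy": 0,"dz": -0.5,"fingers": 255},{"wx": 0,"wy": 0,"wz": 0,"dx": -0.25,"dy": 0,"dz": -0.5,"fingers": 255},{"wx": 0,"wy": 0,"wz": 0,"dx": -0.25,"dy": 0,"dz": -0.5,"fingers": 255}]}}

```text
t: 3.5
tool_pos: [0.4908, -0.1718, 0.0865]
orientation: [3.11, 0.434, 0.036]
force: [1.6, 1.0, 1.0]
opening: -0.0001
```

Request:
{"api": "send_rows", "payload": {"series": [{"wx": 0,"wy": 0,"wz": 0,"dx": -0.15,"dy": 0,"dz": -0.4,"fingers": 255},{"wx": 0,"wy": 0,"wz": 0,"dx": -0.15,"dy": 0,"dz": -0.4,"fingers": 255},{"wx": 0,"wy": 0,"wz": 0,"dx": 0,"dy": 0,"dz": -0.4,"fingers": 255},{"wx": 0,"wy": 0,"wz": 0,"dx": 0,"dy": 0,"dz": -0.4,"fingers": 255}]}}

```text
t: 3.83
tool_pos: [0.4863, -0.1718, 0.0682]
orientation: [3.111, 0.434, 0.034]
force: [-0.2, 0.9, 1.7]
opening: 0.0004
```

Run:
```python
from h import *
s=robot.read_state();print(s["t"],s["tool_pos"],s["force"])
b=robot.read_camera("scene")[120:260,140:340,::-1]
cv2.imwrite("pics/c2s.png",cv2.resize(b,(800,560)))
```

```text
3.8333 [ 0.48630603 -0.17181952  0.06821271] [-0.24181906  0.90443849  1.71443706]
```

View pics/c2s.png

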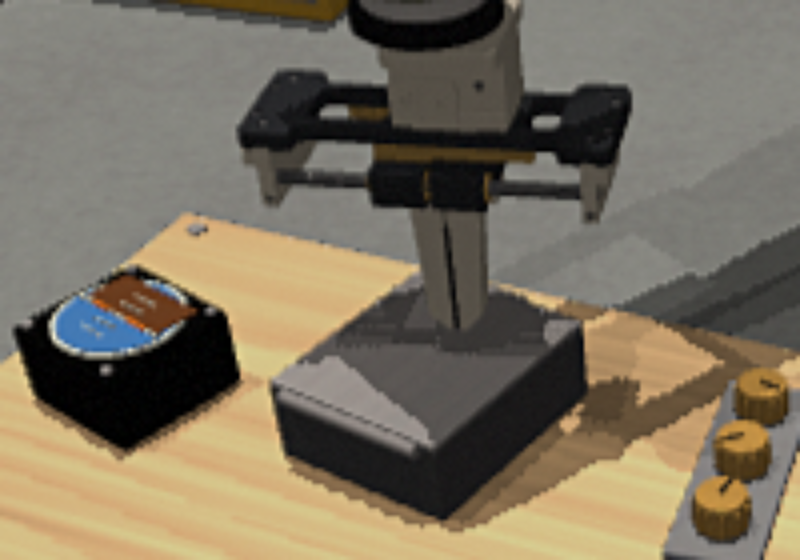

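The lid now looks level on the well. I'll press a little more until the force shows it has seated.

Request:
{"api": "send_rows", "payload": {"series": [{"wx": 0,"wy": 0,"wz": 0,"dx": 0,"dy": 0,"dz": -0.2,"fingers": 255},{"wx": 0,"wy": 0,"wz": 0,"dx": 0,"dy": 0,"dz": -0.2,"fingers": 255},{"wx": 0,"wy": 0,"wz": 0,"dx": 0,"dy": 0,"dz": -0.2,"fingers": 255}]}}

```text
t: 4.13
tool_pos: [0.4866, -0.1719, 0.0676]
orientation: [3.111, 0.435, 0.032]
force: [-10.4, 5.8, 21.6]
opening: 0.0006
```

It is seated: 21 N with no more travel. I'll lift off and cross to the button at height.

Request:
{"api": "send_rows", "payload": {"series": [{"wx": 0,"wy": 0,"wz": 0,"dx": 0,"dy": 0,"dz": -0.05,"fingers": 255},{"wx": 0,"wy": 0,"wz": 0,"dx": 0,"dy": 0,"dz": -0.05,"fingers": 255},{"wx": 0,"wy": 0,"wz": 0,"dx": 0,"dy": 0,"dz": 1,"fingers": 255},{"wx": 0,"wy": 0,"wz": 0,"dx": 0,"dy": 0,"dz": 3,"fingers": 255},{"wx": 0,"wy": 0,"wz": 0,"dx": 0,"dy": 0,"dz": 3,"fingers": 255},{"wx": 0,"wy": 0,"wz": 0,"dx": 0,"dy": 0,"dz": 3,"fingers": 255},{"wx": 0,"wy": 0,"wz": 0,"dx": 0.4,"dy": 2.5,"dz": 0,"fingers": 255},{"wx": 0,"wy": 0,"wz": 0,"dx": 0.4,"dy": 3,"dz": 0,"fingers": 255},{"wx": 0,"wy": 0,"wz": 0,"dx": 0.4,"dy": 3,"dz": 0,"fingers": 255},{"wx": 0,"wy": 0,"wz": 0,"dx": 0.4,"dy": 3,"dz": 0,"fingers": 255},{"wx": 0,"wy": 0,"wz": 0,"dx": 0.4,"dy": 3,"dz": 0,"fingers": 255},{"wx": 0,"wy": 0,"wz": 0,"dx": 0.4,"dy": 3,"dz": 0,"fingers": 255},{"wx": 0,"wy": 0,"wz": 0,"dx": 0.4,"dy": 3,"dz": 0,"fingers": 255},{"wx": 0,"wy": 0,"wz": 0,"dx": 0.4,"dy": 3,"dz": 0,"fingers": 255},{"wx": 0,"wy": 0,"wz": 0,"dx": 0.4,"dy": 3,"dz": 0,"fingers": 255},{"wx": 0,"wy": 0,"wz": 0,"dx": 0.4,"dy": 3,"dz": 0,"fingers": 255},{"wx": 0,"wy": 0,"wz": 0,"dx": 0.3,"dy": 1.5,"dz": 0,"fingers": 255},{"wx": 0,"wy": 0,"wz": 0,"dx": 0,"dy": 0,"dz": 0,"fingers": 255},{"wx": 0,"wy": 0,"wz": 0,"dx": 0,"dy": 0,"dz": 0,"fingers": 255}]}}

```text
t: 5.72
tool_pos: [0.5262, 0.1518, 0.177]
orientation: [3.111, 0.428, 0.028]
force: [0.4, -0.4, 0.2]
opening: 0.0004
```

Run:
```python
from h import *
s=robot.read_state();print(s["t"],s["tool_pos"],s["force"])
a=robot.read_camera("scene");cv2.imwrite("pics/c3.png",a[:,:,::-1])
w=robot.read_camera("wrist");cv2.imwrite("pics/w3.png",w[:,:,::-1])
```

```text
5.7167 [0.52623538 0.15177069 0.17698313] [ 0.37298508 -0.41538652  0.15861034]
```

View pics/c3.png

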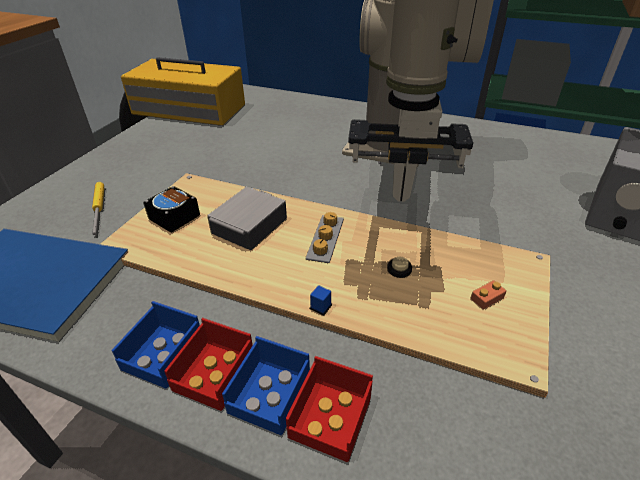

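View pics/w3.png

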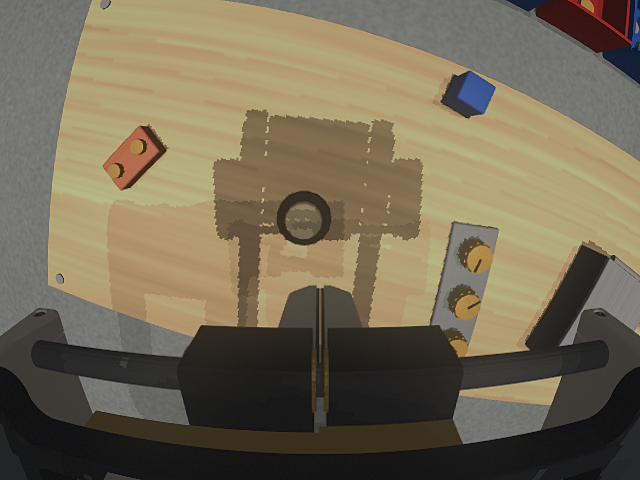

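The scene view shows the lid level and shut, at about (248,215). The wrist view shows the button at about (303,217), so I'll cross-check its position from there.

Run:
```python
from h import *
from scipy.spatial.transform import Rotation as Ro
s=robot.read_state();c=robot.camera_info("wrist");K=c["intrinsics"];T=c["tool_from_camera"]
p=np.array([303.5,216.5])-[K[0,2],K[1,2]];r=np.hypot(*p);th=r/K[0,0]
d=np.array([np.sin(th)*p[0]/r,-np.sin(th)*p[1]/r,-np.cos(th)])
R=Ro.from_rotvec(s["orientation"]).as_matrix()
o=s["tool_pos"]+R@T[:3,3];d=R@T[:3,:3]@d
for z in (.03,.038,.046): print(o+d*(z-o[2])/d[2])
```

```text
[0.53704415 0.16791905 0.03      ]
[0.5386584  0.16802095 0.038     ]
[0.54027266 0.16812285 0.046     ]
```

Request:
{"api": "send_rows", "payload": {"series": [{"wx": 0,"wy": 0,"wz": 0,"dx": 0.5,"dy": 0.8,"dz": -2,"fingers": 255},{"wx": 0,"wy": 0,"wz": 0,"dx": 0.5,"dy": 0.8,"dz": -2,"fingers": 255},{"wx": 0,"wy": 0,"wz": 0,"dx": 0,"dy": 0,"dz": -2,"fingers": 255},{"wx": 0,"wy": 0,"wz": 0,"dx": 0,"dy": 0,"dz": -2,"fingers": 255},{"wx": 0,"wy": 0,"wz": 0,"dx": 0,"dy": 0,"dz": -2,"fingers": 255},{"wx": 0,"wy": 0,"wz": 0,"dx": 0,"dy": 0,"dz": -1,"fingers": 255},{"wx": 0,"wy": 0,"wz": 0,"dx": 0,"dy": 0,"dz": 0,"fingers": 255},{"wx": 0,"wy": 0,"wz": 0,"dx": 0,"dy": 0,"dz": 0,"fingers": 255}]}}

```text
t: 6.48
tool_pos: [0.5385, 0.1564, 0.066]
orientation: [3.112, 0.406, 0.035]
force: [-0.3, -0.8, 0.4]
opening: 0.0007
```

Request:
{"api": "send_rows", "payload": {"series": [{"wx": 0,"wy": 0,"wz": 0,"dx": -0.2,"dy": 0.6,"dz": 0,"fingers": 255},{"wx": 0,"wy": 0,"wz": 0,"dx": -0.1,"dy": 0.6,"dz": 0,"fingers": 255},{"wx": 0,"wy": 0,"wz": 0,"dx": 0,"dy": 0,"dz": -0.5,"fingers": 255},{"wx": 0,"wy": 0,"wz": 0,"dx": 0,"dy": 0,"dz": -0.5,"fingers": 255},{"wx": 0,"wy": 0,"wz": 0,"dx": 0,"dy": 0,"dz": -0.5,"fingers": 255},{"wx": 0,"wy": 0,"wz": 0,"dx": 0,"dy": 0,"dz": 0,"fingers": 255}]}}

```text
t: 6.98
tool_pos: [0.539, 0.1698, 0.0558]
orientation: [3.112, 0.404, 0.049]
force: [-0.7, -0.1, -0.7]
opening: -0.0002
```

Request:
{"api": "send_rows", "payload": {"series": [{"wx": 0,"wy": 0,"wz": 0,"dx": -0.2,"dy": -0.1,"dz": -0.4,"fingers": 255},{"wx": 0,"wy": 0,"wz": 0,"dx": 0,"dy": 0,"dz": -0.4,"fingers": 255},{"wx": 0,"wy": 0,"wz": 0,"dx": 0,"dy": 0,"dz": -0.4,"fingers": 255},{"wx": 0,"wy": 0,"wz": 0,"dx": 0,"dy": 0,"dz": -0.3,"fingers": 255}]}}

```text
t: 7.32
tool_pos: [0.5372, 0.1689, 0.0399]
orientation: [3.112, 0.405, 0.05]
force: [0.5, 0.0, 1.1]
opening: 0.0005
```

Request:
{"api": "send_rows", "payload": {"series": [{"wx": 0,"wy": 0,"wz": 0,"dx": 0,"dy": 0,"dz": -0.3,"fingers": 255},{"wx": 0,"wy": 0,"wz": 0,"dx": 0,"dy": 0,"dz": -0.25,"fingers": 255}]}}

```text
t: 7.48
tool_pos: [0.5373, 0.1689, 0.0341]
orientation: [3.112, 0.405, 0.051]
force: [-5.6, 0.2, 20.3]
opening: 0.0008
```

The force has jumped to 20 N at about 6 mm of travel, so the button is on its stop. I'll hold briefly, then let it out.

Request:
{"api": "send_rows", "payload": {"series": [{"wx": 0,"wy": 0,"wz": 0,"dx": 0,"dy": 0,"dz": -0.08,"fingers": 255},{"wx": 0,"wy": 0,"wz": 0,"dx": 0,"dy": 0,"dz": -0.08,"fingers": 255}]}}

```text
t: 7.65
tool_pos: [0.5373, 0.1689, 0.0343]
orientation: [3.112, 0.405, 0.049]
force: [-5.6, -1.2, 11.8]
opening: 0.0006
```

Run:
```python
from h import *
s=robot.read_state();print(s["t"],s["tool_pos"],s["force"])
a=robot.read_camera("scene")[190:310,320:480,::-1];cv2.imwrite("pics/c4.png",cv2.resize(a,(800,600)))
```

```text
7.65 [0.5373355  0.16891595 0.03428292] [-5.64798418 -1.22943246 11.75199034]
```

View pics/c4.png

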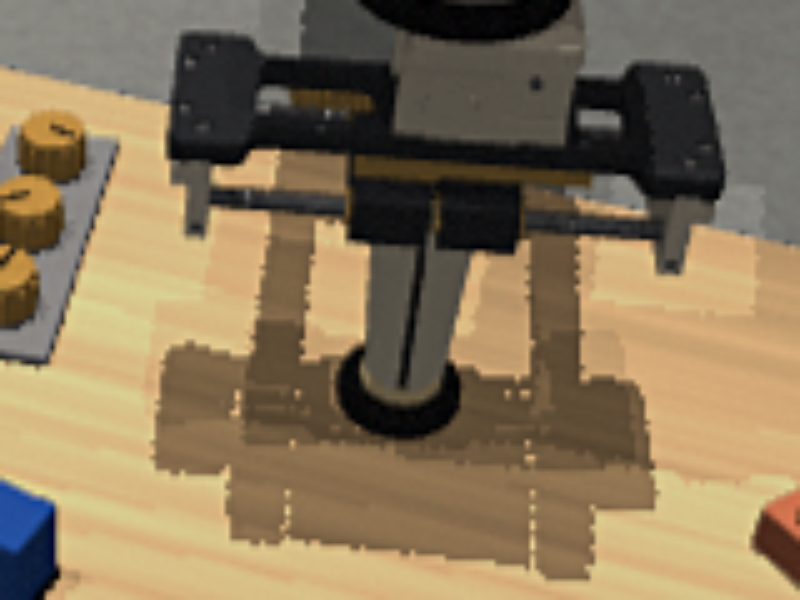

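The tip is centred on the button at crop pixel (402,385), which is pressed down close to the housing. Next I'll lift off and let it spring out, then go high over the row to the gauge.

Request:
{"api": "send_rows", "payload": {"series": [{"wx": 0,"wy": 0,"wz": 0,"dx": 0,"dy": 0,"dz": 1,"fingers": 255},{"wx": 0,"wy": 0,"wz": 0,"dx": 0,"dy": 0,"dz": 1,"fingers": 255},{"wx": 0,"wy": 0,"wz": 0,"dx": 0,"dy": 0,"dz": 3,"fingers": 255},{"wx": 0,"wy": 0,"wz": 0,"dx": 0,"dy": 0,"dz": 3,"fingers": 255},{"wx": 0,"wy": 0,"wz": 0,"dx": 0,"dy": 0,"dz": 3,"fingers": 255},{"wx": 0,"wy": 0,"wz": 0,"dx": 0,"dy": 0,"dz": 3,"fingers": 255},{"wx": 0,"wy": 0,"wz": 0,"dx": 0,"dy": -1.5,"dz": 0,"fingers": 255},{"wx": 0,"wy": 0,"wz": 0,"dx": 0,"dy": -3,"dz": 0,"fingers": 255},{"wx": 0,"wy": 0,"wz": 0,"dx": 0,"dy": -3,"dz": 0,"fingers": 255},{"wx": 0,"wy": 0,"wz": 0,"dx": 0,"dy": -3,"dz": 0,"fingers": 255},{"wx": 0,"wy": 0,"wz": 0,"dx": 0,"dy": -3,"dz": 0,"fingers": 255},{"wx": 0,"wy": 0,"wz": 0,"dx": 0,"dy": -3,"dz": 0,"fingers": 255},{"wx": 0,"wy": 0,"wz": 0,"dx": 0.2,"dy": -3,"dz": 0,"fingers": 255},{"wx": 0,"wy": 0,"wz": 0,"dx": 0.2,"dy": -3,"dz": 0,"fingers": 255},{"wx": 0,"wy": 0,"wz": 0,"dx": 0.2,"dy": -3,"dz": 0,"fingers": 255},{"wx": 0,"wy": 0,"wz": 0,"dx": 0.2,"dy": -3,"dz": 0,"fingers": 255},{"wx": 0,"wy": 0,"wz": 0,"dx": 0.2,"dy": -3,"dz": 0,"fingers": 255}]}}

```text
t: 9.12
tool_pos: [0.5458, -0.1546, 0.1935]
orientation: [3.108, 0.42, 0.069]
force: [-0.0, 0.1, -0.7]
opening: 0.0005
```

Request:
{"api": "send_rows", "payload": {"series": [{"wx": 0,"wy": 0,"wz": 0,"dx": 0.2,"dy": -3,"dz": 0,"fingers": 255},{"wx": 0,"wy": 0,"wz": 0,"dx": 0.2,"dy": -3,"dz": 0,"fingers": 255},{"wx": 0,"wy": 0,"wz": 0,"dx": 0.2,"dy": -3,"dz": 0,"fingers": 255},{"wx": 0,"wy": 0,"wz": 0,"dx": 0,"dy": -3,"dz": 0,"fingers": 255},{"wx": 0,"wy": 0,"wz": 0,"dx": 0,"dy": -3,"dz": 0,"fingers": 255},{"wx": 0,"wy": 0,"wz": 0,"dx": 0,"dy": -2,"dz": 0,"fingers": 255},{"wx": 0,"wy": 0,"wz": 0,"dx": 0,"dy": 0,"dz": 0,"fingers": 255},{"wx": 0,"wy": 0,"wz": 0,"dx": 0,"dy": 0,"dz": 0,"fingers": 255}]}}

```text
t: 9.78
tool_pos: [0.5495, -0.3409, 0.1979]
orientation: [3.106, 0.409, 0.073]
force: [0.1, 0.1, -0.1]
opening: 0.0006
```

Run:
```python
from h import *
s=robot.read_state();print(s["t"],s["tool_pos"],s["force"])
a=robot.read_camera("scene");cv2.imwrite("pics/c5.png",a[:,:,::-1])
b=a[190:310,320:480,::-1];cv2.imwrite("pics/c5b.png",cv2.resize(b,(800,600)))
```

```text
9.7833 [ 0.54953805 -0.34089338  0.19789839] [ 0.08034128  0.07414283 -0.13192674]
```

View pics/c5.png

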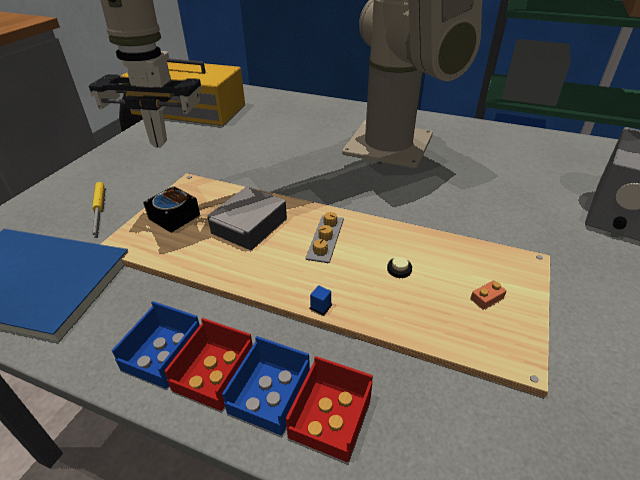

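View pics/c5b.png

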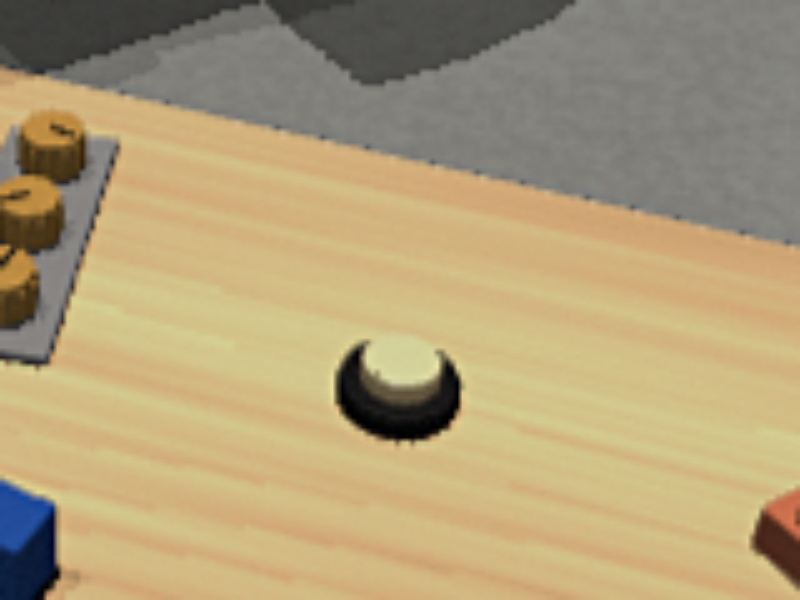

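The button is out again (crop pixel (402,360)) and the lid is shut. Next I'll descend over the gauge to a TCP height of about 0.098.

Request:
{"api": "send_rows", "payload": {"series": [{"wx": 0,"wy": 0,"wz": 0,"dx": 0.2,"dy": -0.4,"dz": -2,"fingers": 255},{"wx": 0,"wy": 0,"wz": 0,"dx": 0.2,"dy": -0.4,"dz": -2,"fingers": 255},{"wx": 0,"wy": 0,"wz": 0,"dx": 0,"dy": 0,"dz": -2,"fingers": 255},{"wx": 0,"wy": 0,"wz": 0,"dx": 0,"dy": 0,"dz": -1.5,"fingers": 255},{"wx": 0,"wy": 0,"wz": 0,"dx": 0,"dy": 0,"dz": 0,"fingers": 255},{"wx": 0,"wy": 0,"wz": 0,"dx": 0,"dy": 0,"dz": 0,"fingers": 255}]}}

```text
t: 10.33
tool_pos: [0.5562, -0.3422, 0.1246]
orientation: [3.102, 0.418, 0.079]
force: [-0.2, 0.6, 0.4]
opening: 0.0006
```

Request:
{"api": "send_rows", "payload": {"series": [{"wx": 0,"wy": 0,"wz": 0,"dx": -0.2,"dy": -0.4,"dz": -0.8,"fingers": 255},{"wx": 0,"wy": 0,"wz": 0,"dx": 0,"dy": -0.3,"dz": -0.8,"fingers": 255},{"wx": 0,"wy": 0,"wz": 0,"dx": 0,"dy": 0,"dz": -0.7,"fingers": 255},{"wx": 0,"wy": 0,"wz": 0,"dx": 0,"dy": 0,"dz": 0,"fingers": 255},{"wx": 0,"wy": 0,"wz": 0,"dx": 0,"dy": 0,"dz": 0,"fingers": 255}]}}

```text
t: 10.75
tool_pos: [0.5562, -0.349, 0.1039]
orientation: [3.098, 0.422, 0.085]
force: [-0.5, -0.4, 0.5]
opening: 0.0003
```

Run:
```python
from h import *
s=robot.read_state();print(s["t"],s["tool_pos"],s["force"],s["orientation"])
a=robot.read_camera("scene");cv2.imwrite("pics/c6.png",cv2.resize(a[120:240,110:270,::-1],(800,600)))
w=robot.read_camera("wrist");cv2.imwrite("pics/w6.png",w[:,:,::-1])
```

```text
10.75 [ 0.55620006 -0.34900888  0.10392734] [-0.50101799 -0.44747936  0.48671303] [3.09794979 0.42196528 0.08499234]
```

View pics/c6.png

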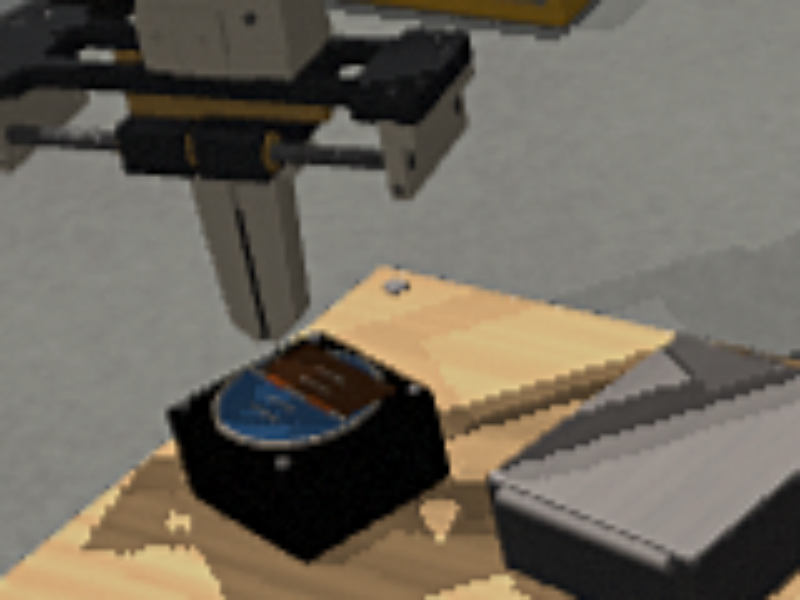

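View pics/w6.png

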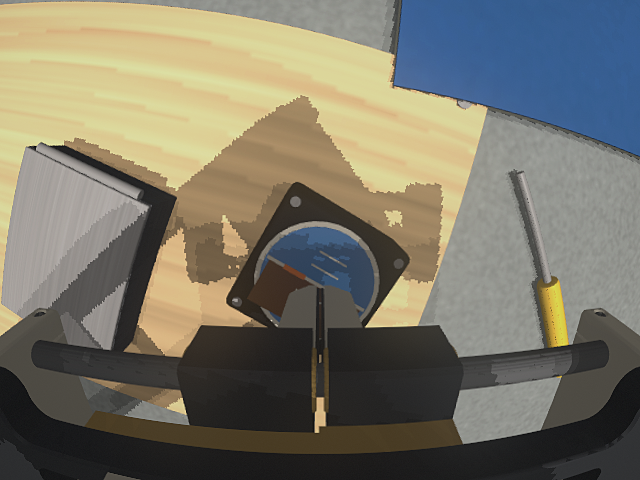

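Run:
```python
from h import *
from scipy.spatial.transform import Rotation as Ro
s=robot.read_state();z=Ro.from_rotvec(s["orientation"]).as_matrix()[:,2]
print(z,"grasp",s["tool_pos"]-.0188*z)
print(proj("scene",[.5535,-.3485,.068]),proj("scene",s["tool_pos"]),"seen tip 163,187")
print(plane("scene",(163,187),.104))
t=robot.read_camera("top");cv2.imwrite("pics/t7.png",t[:,:,::-1])
```

```text
[ 0.05558056 -0.00635169 -0.998434  ] grasp [ 0.55509888 -0.34885147  0.12279061]
[168.95273411 198.9308192 ] [164.23581536 185.61212317] seen tip 163,187
[ 0.56159081 -0.34803898  0.104     ]
```

View pics/t7.png

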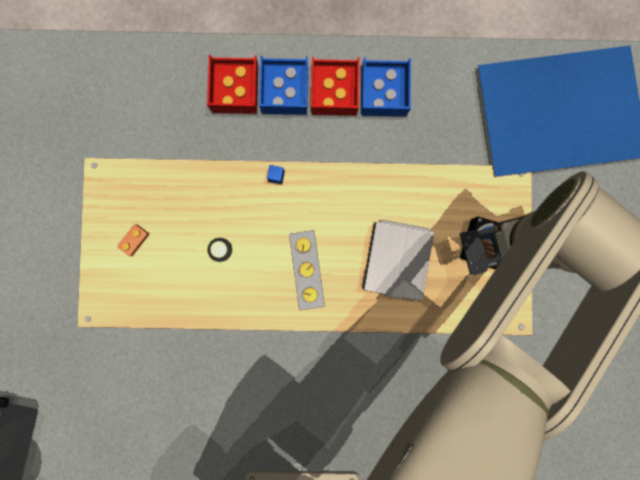

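Everything agrees: the grasp point is about 2 mm from the gauge centre, and lug, relay and dimmers appear where they began. I'll lower 5 mm and hold.

Request:
{"api": "send_rows", "payload": {"series": [{"wx": 0,"wy": 0,"wz": 0,"dx": -0.2,"dy": 0,"dz": -0.5,"fingers": 255},{"wx": 0,"wy": 0,"wz": 0,"dx": 0,"dy": 0,"dz": 0,"fingers": 255},{"wx": 0,"wy": 0,"wz": 0,"dx": 0,"dy": 0,"dz": 0,"fingers": 255},{"wx": 0,"wy": 0,"wz": 0,"dx": 0,"dy": 0,"dz": 0,"fingers": 255},{"wx": 0,"wy": 0,"wz": 0,"dx": 0,"dy": 0,"dz": 0,"fingers": 255},{"wx": 0,"wy": 0,"wz": 0,"dx": 0,"dy": 0,"dz": 0,"fingers": 255},{"wx": 0,"wy": 0,"wz": 0,"dx": 0,"dy": 0,"dz": 0,"fingers": 255},{"wx": 0,"wy": 0,"wz": 0,"dx": 0,"dy": 0,"dz": 0,"fingers": 255},{"wx": 0,"wy": 0,"wz": 0,"dx": 0,"dy": 0,"dz": 0,"fingers": 255},{"wx": 0,"wy": 0,"wz": 0,"dx": 0,"dy": 0,"dz": 0,"fingers": 255},{"wx": 0,"wy": 0,"wz": 0,"dx": 0,"dy": 0,"dz": 0,"fingers": 255},{"wx": 0,"wy": 0,"wz": 0,"dx": 0,"dy": 0,"dz": 0,"fingers": 255}]}}

```text
t: 11.9
tool_pos: [0.5548, -0.3496, 0.1003]
orientation: [3.096, 0.422, 0.088]
force: [0.1, 0.3, -0.2]
opening: 0.0004
```

Request:
{"api": "send_rows", "payload": {"series": [{"wx": 0,"wy": 0,"wz": 0,"dx": 0,"dy": 0,"dz": 0,"fingers": 255},{"wx": 0,"wy": 0,"wz": 0,"dx": 0,"dy": 0,"dz": 0,"fingers": 255},{"wx": 0,"wy": 0,"wz": 0,"dx": 0,"dy": 0,"dz": 0,"fingers": 255},{"wx": 0,"wy": 0,"wz": 0,"dx": 0,"dy": 0,"dz": 0,"fingers": 255},{"wx": 0,"wy": 0,"wz": 0,"dx": 0,"dy": 0,"dz": 0,"fingers": 255},{"wx": 0,"wy": 0,"wz": 0,"dx": 0,"dy": 0,"dz": 0,"fingers": 255},{"wx": 0,"wy": 0,"wz": 0,"dx": 0,"dy": 0,"dz": 0,"fingers": 255},{"wx": 0,"wy": 0,"wz": 0,"dx": 0,"dy": 0,"dz": 0,"fingers": 255},{"wx": 0,"wy": 0,"wz": 0,"dx": 0,"dy": 0,"dz": 0,"fingers": 255},{"wx": 0,"wy": 0,"wz": 0,"dx": 0,"dy": 0,"dz": 0,"fingers": 255},{"wx": 0,"wy": 0,"wz": 0,"dx": 0,"dy": 0,"dz": 0,"fingers": 255},{"wx": 0,"wy": 0,"wz": 0,"dx": 0,"dy": 0,"dz": 0,"fingers": 255},{"wx": 0,"wy": 0,"wz": 0,"dx": 0,"dy": 0,"dz": 0,"fingers": 255},{"wx": 0,"wy": 0,"wz": 0,"dx": 0,"dy": 0,"dz": 0,"fingers": 255},{"wx": 0,"wy": 0,"wz": 0,"dx": 0,"dy": 0,"dz": 0,"fingers": 255},{"wx": 0,"wy": 0,"wz": 0,"dx": 0,"dy": 0,"dz": 0,"fingers": 255},{"wx": 0,"wy": 0,"wz": 0,"dx": 0,"dy": 0,"dz": 0,"fingers": 255},{"wx": 0,"wy": 0,"wz": 0,"dx": 0,"dy": 0,"dz": 0,"fingers": 255},{"wx": 0,"wy": 0,"wz": 0,"dx": 0,"dy": 0,"dz": 0,"fingers": 255},{"wx": 0,"wy": 0,"wz": 0,"dx": 0,"dy": 0,"dz": 0,"fingers": 255}]}}

```text
t: 13.57
tool_pos: [0.5547, -0.3496, 0.1002]
orientation: [3.096, 0.422, 0.088]
force: [-1.4, -1.2, -0.0]
opening: 0.0004
```

Run:
```python
from h import *
robot.close_job();s=robot.read_state();print(s["t"],s["tool_pos"],s["force"])
```

```text
the job is handed in; nothing more can be done
the job is handed in; nothing more can be done
```

The job is done and handed in at about 13.6 s; no verdict was reported.

- **Lid:** I eased it down with the shut fingertips and it seated at about 21 N. Later pictures show it level on the well.
- **Button:** I pressed it about 6 mm to its hard stop, where the force reached 20 N, then let it go. The scene picture afterwards shows it fully out.
- **Gauge:** The fingertips held for about 2.8 s at (0.555, -0.350, 0.100), about 32 mm above the glass. That is roughly 2 mm from the measured centre of the gauge, and the contact forces stayed within noise.
- **Untouched items:** In the last top view, before the final 5 mm lowering, the lug block, dimmer knobs and relay looked to be where they started.

The two cameras put the gauge centre about 3 mm apart, and the scene and wrist views of the button about 3–5 mm apart, both well within tolerance. The tool finished about 3° off vertical. I judged lid and button travel only from force, height and pictures, since the joint values cannot be read.

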